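# Build a spacer stack up to the height gauge

### The arm

A 7-joint arm with a two-finger parallel gripper is mounted at the origin on the work surface. World frame = base frame: x ahead of the robot, y to its left, z up, the work surface at z = 0. Lengths are in m, angles in rad, forces in N, time in s.
With the tool pointing down it reaches from about 0.35 to 0.9 m from the base axis. Payload 8.1 kg.
Tool frame: the origin (TCP) lies on the centre line of the jaws, within the pads' length; the fingertips stand 14 mm ahead of it and the grasp point (between the pads) lies 5 mm behind it; z points along the fingers, y is the direction in which the jaws open and shut (so a half turn about z gives the same grasp; the last joint's range is limited). The gripper opens to 92 mm and grips with 3 to 60 N. Pads are 19 mm wide; open, the fingers measure 130 mm over their backs; the gripper's body (75 mm by 190 mm) begins 47 mm behind the grasp point.
Start: joints at [-1.37, 0.434, 0.025, 1.573, -0.012, 1.134, -0.075], TCP at [0.187, 0.596, 0.241] pointing down, gripper open.
Joint ranges: [-2.62, 2.62], [-0.44, 2.09], [-1.27, 1.32], [0.08, 2.57], [-1.32, 4.46], [0.12, 2], [-2.74, 2.74]. Speed limits (rad/s): [2.22, 2.22, 3.01, 3.01, 3.14, 3.14, 3.14].

### API

Orientations are given as a rotation vector (axis times angle).
In Python, from cell import observe, eyes, arm gives the robot as it stands.
- The arm moves only by the tool step_arm, never from a script. Its argument "series" is a list that holds one entry, the list of rows, each a list of 5 numbers: the finger opening in m, from 0 to 0.0918, then the shift along the world's x, y, z in m, then the turn about the world's z in degrees. In form: [[[hand, dx, dy, dz, spin], ...]]. A call has 1 to 20 rows; each row is the pose to reach, as a shift and turn from the pose measured when the call began; what a row does not reach only later rows make up. A row lasts 1/12 s, in which the tool goes at most 41.7 mm and 7.16 degrees, less where a joint would pass 70% of its speed; a pose out of reach is approached as far as the arm can. A call with a gripper value outside its range is refused whole. The fingers move at their own pace and stop on an object; "squeeze" is the grip in N (left out, the last holds). Time passes only in rows, so rows that repeat a pose let the fingers close. It gives the time, the measured TCP pose, the force and the opening at its end, in the units of the state.
- observe(): the state, without advancing time (a new reading comes with each control period).
- eyes.get_image(name): name is "scene" or "top"; returns (picture, depth): 420x560x3 uint8, red, green, blue; 420x560 float32, m along the optical axis (not along the pixel's ray), 0 where there is no reading.
- eyes.camera_params(name): a dict with "intrinsics" (3x3 intrinsics, pixels), "distortion" ([k1, k2, p1, p2, k3] as OpenCV has them; the pictures are not rectified), "position" and "attitude" of the camera in the world. Camera axes: x right, y down, z forward; pixel columns grow to the right and rows downward; lengths in m; the calibration is good to about 2 mm. A picture is of the moment at which its call begins. camera_params takes no time and is no camera call.
- arm.sign_off(): hands the job in, once; it reports no verdict.
The state is a dict: "clock": time; "joints": joint angles; "dq": joint speeds; "joint_efforts": joint torques, N m; "position": TCP position; "ee_rot": TCP orientation; "force": force on the tool from outside, world axes, zero at the start; "ft_torque": the same for the moment, N m; "width": opening from 0.0 (shut) to 1.0 (fully open).
Only numpy, scipy, OpenCV 4.12 (cv2) and the standard library are available. Lean on these libraries where they do the work, as an engineer would, in place of code of your own. Each camera call takes 0.05 s, during which the arm holds its last target.

### The job

Switch the height gauge to its upper preset: press the key that stands up fully down, so that the latched key pops up and the pointer finger rises. Only then build a stack of loose spacer plates, flat and squarely on the steel shoe beside the gauge's end stop, until its top is level with the pointer finger, and stop there; leave the spare plates lying on the bench clear of the gauge, and do not disturb the flask, the tape roll or the screwdriver.

Things in the scene. Friction and masses are not known exactly. Their poses are not given: they have to be found in the camera images.
- gauge: fixed height gauge, one piece; origin on the bench below the centre of the stacking place, z up, y from there to the key bank. End stop at y 53 to 59 mm, 26 mm high, 50 mm wide (x); column 26 x 16 mm at y = 73, 88 mm high; grey key bank 110 mm in x, y 121 to 193 mm, 34 mm high, with two keys side by side along x
- foot (a point): the gauge's origin: point on the bench over which the stack is centred, plates with their 90 mm sides along the gauge's y
- shoe_low_top (a point): centre of the top face of the low shoe: fixed steel plate 50 x 100 mm (gauge x, y), 8 mm high. One shoe, low or high as drawn, lies at the stacking place and carries the stack (plates overhang it by 5 mm on each x side); the other is parked, fixed too, beside it at gauge x = 115, y = 30 mm
- shoe_high_top (a point): centre of the top face of the high shoe: as the low one, but 20 mm high
- mark (a point): tip of the level steel pointer finger (20 mm wide, 2 mm thick) that sticks out of the column towards the stack and ends 8.5 mm short of a centred plate; the point is at mid-thickness, the height above the bench that the stack's top must have. Key_b lifts it by a linkage: 26 mm above the bench at the start, 50 mm with key_b fully down
- key_a (a joint): how far the key nearer the robot (gauge x = -21, y = 155 mm) has popped up, in m: 0 = latched down (as at every start), 0.008 = fully up
- key_b (a joint): how far the other key (gauge x = +21, y = 155 mm) is pressed, in m: 0 = fully up (as at every start), 0.008 = fully down
- key_b_top (a point): centre of the top of key_b, the key that stands up at the start: white cap 24 (gauge x) x 34 (gauge y) mm, 48 mm above the bench when up, 40 mm when down. Pressing takes under 8 N over 8 mm; no spring, it stays where it is left. Interlocked: pressing it pushes key_a up by the same amount
- thick_c (a point): centre of the aluminium spacer plate 60 (its x) x 90 (its y) x 18 (z) mm, about 0.26 kg, loose on the bench; a thin plate lies on top of it at the start
- thin_a_c (a point): centre of an aluminium spacer plate 60 (its x) x 90 (its y) x 12 (z) mm, about 0.17 kg; at the start it lies on the 18 mm plate, roughly above it and up to 0.15 rad askew
- thin_b_c (a point): centre of a second aluminium plate, 60 x 90 x 12 mm, lying alone on the bench
- block_c (a point): centre of an aluminium spacer block of the same outline, 60 (its x) x 90 (its y) x 36 (z) mm, about 0.52 kg, alone on the bench
- flask: bystander: upright steel flask, 64 mm across, 190 mm high; origin at the centre of its underside
- tape_c (a point): bystander: white tape roll lying flat, 90 mm outside, 72 mm inside, 24 mm high; its centre half-way up
- driver_grip (a point): bystander: screwdriver, 170 mm long, lying on the bench; the middle of its handle

How it is judged:
On the way:
1. key_b is fully down and key_a fully up while every plate is still over 80 mm from the stacking place (value of joint each of key_a, key_b above 0.0074 m and horizontal distance between each of thick_c, thin_a_c, thin_b_c, block_c and foot above 0.08 m and height (world z) of each of thick_c, thin_a_c, thin_b_c, block_c below 0.05 m), for 0.2 s.
At the end, for the whole second after the job is handed in: key_b down and key_a up (each > 7.4 of 8 mm); stack top level with the finger within 3 mm; stacked plates flat, centred within 10 mm, square within 0.15 rad, none above the finger; spare plates low (centre < 50 mm), over 80 mm from the stacking place; all at rest (value of joint each of key_a, key_b above 0.0074 m and (((horizontal distance between thick_c and foot below 0.01 m and angle between the y axis of thick_c and the y axis of gauge, either way round below 0.15 rad and angle between thick_c's own z axis and vertical below 0.06 rad and z of thick_c in the frame of mark below -0.006 m) and z of thick_c in the frame of mark above -0.012 m) or ((horizontal distance between thin_a_c and foot below 0.01 m and angle between the y axis of thin_a_c and the y axis of gauge, either way round below 0.15 rad and angle between thin_a_c's own z axis and vertical below 0.06 rad and z of thin_a_c in the frame of mark below -0.003 m) and z of thin_a_c in the frame of mark above -0.009 m) or ((horizontal distance between thin_b_c and foot below 0.01 m and angle between the y axis of thin_b_c and the y axis of gauge, either way round below 0.15 rad and angle between thin_b_c's own z axis and vertical below 0.06 rad and z of thin_b_c in the frame of mark below -0.003 m) and z of thin_b_c in the frame of mark above -0.009 m) or ((horizontal distance between block_c and foot below 0.01 m and angle between the y axis of block_c and the y axis of gauge, either way round below 0.15 rad and angle between block_c's own z axis and vertical below 0.06 rad and z of block_c in the frame of mark below -0.015 m) and z of block_c in the frame of mark above -0.021 m)) and ((horizontal distance between thick_c and foot below 0.01 m and angle between the y axis of thick_c and the y axis of gauge, either way round below 0.15 rad and angle between thick_c's own z axis and vertical below 0.06 rad and z of thick_c in the frame of mark below -0.006 m) or (horizontal distance between thick_c and foot above 0.08 m and height (world z) of thick_c below 0.05 m)) and ((horizontal distance between thin_a_c and foot below 0.01 m and angle between the y axis of thin_a_c and the y axis of gauge, either way round below 0.15 rad and angle between thin_a_c's own z axis and vertical below 0.06 rad and z of thin_a_c in the frame of mark below -0.003 m) or (horizontal distance between thin_a_c and foot above 0.08 m and height (world z) of thin_a_c below 0.05 m)) and ((horizontal distance between thin_b_c and foot below 0.01 m and angle between the y axis of thin_b_c and the y axis of gauge, either way round below 0.15 rad and angle between thin_b_c's own z axis and vertical below 0.06 rad and z of thin_b_c in the frame of mark below -0.003 m) or (horizontal distance between thin_b_c and foot above 0.08 m and height (world z) of thin_b_c below 0.05 m)) and ((horizontal distance between block_c and foot below 0.01 m and angle between the y axis of block_c and the y axis of gauge, either way round below 0.15 rad and angle between block_c's own z axis and vertical below 0.06 rad and z of block_c in the frame of mark below -0.015 m) or (horizontal distance between block_c and foot above 0.08 m and height (world z) of block_c below 0.05 m)) and linear speed of each of thick, thin_a, thin_b, block below 0.02 m/s); the robot touches nothing.
It fails at once if the flask, the tape roll or the screwdriver is moved more than 25 mm, or the flask is tipped over 0.3 rad (distance of any of flask, tape_c, driver_grip from where it was at the start of the episode above 0.025 m or angle between flask's own z axis and vertical above 0.3 rad).
It also fails if it takes over 69 s, if anything falls off the work surface, if the arm or the gripper's body presses on something with over 40 N, if the wrist force passes 120 N, or if a joint passes its speed limit or range.

## Working session

There is one attempt and no reset: what is moved stays moved. The work goes in short steps, Python scripts to look and compute and a tool call to move; the robot and the scene stay as the last step left them, time stands still between calls to the robot, and variables do not carry over. Pictures are saved under pics/ and viewed, and the job is handed in when it is done.

Besides the shell and the picture viewer there is one more tool, called after ">>>" as name([rows], argument=value, ...), one row to a line, values as JSON. step_arm: Moves the arm, as the interface text tells. Its arguments: {"type":"object","properties":{"series":{"type":"array"},"squeeze":{"type":"number"}},"required":["series"]}

```bash
ls; mkdir -p pics; python3 - <<'E'
from cell import observe, eyes, arm
import cv2,numpy as np
print(observe())
for n in("scene","top"):
    p,d=eyes.get_image(n); cv2.imwrite(f"pics/{n}0.png",p[:,:,::-1]); np.savez(f"pics/{n}0.npz",p=p,d=d)
    print(eyes.camera_params(n))
E
```

```text
pics
{'clock': 0.0, 'joints': array([-1.36959267,  0.43524773,  0.02500352,  1.57408371, -0.01158016,
        1.13398769, -0.07510447]), 'dq': array([ 5.04028954e-04, -3.47667273e-04,  1.25451009e-03,  3.35673926e-05,
        1.06408283e-03, -3.51189791e-04,  2.29938113e-04]), 'joint_efforts': array([ 4.54358387e-04, -6.67871761e+01,  9.85509753e-01, -3.14447594e+01,
       -6.04821090e-02,  4.27733653e-02,  1.61617663e-04]), 'position': array([0.1869016 , 0.59589762, 0.23993512]), 'ee_rot': array([-4.75515641e-01, -3.10532991e+00,  2.48272574e-03]), 'force': array([-0.02842668,  0.74444049,  0.21675485]), 'ft_torque': array([ 0.00577811, -0.00547832, -0.01235467]), 'width': 0.9987706073824846}
{'intrinsics': array([[461.90287708,   0.        , 279.82381406],
       [  0.        , 461.90287708, 205.49526725],
       [  0.        ,   0.        ,   1.        ]]), 'distortion': array([-0.03069622,  0.        ,  0.        ,  0.        ,  0.        ]), 'position': array([ 1.14047418, -0.79286409,  0.83171959]), 'attitude': array([-2.10379573, -0.71993211,  0.34882384])}
{'intrinsics': array([[497.61896409,   0.        , 283.99228065],
       [  0.        , 497.61896409, 202.38338175],
       [  0.        ,   0.        ,   1.        ]]), 'distortion': array([-0.00276463,  0.        ,  0.        ,  0.        ,  0.        ]), 'position': array([0.36444658, 0.0138642 , 1.28400201]), 'attitude': array([-2.12401853,  2.16777696, -0.15893593])}
```

View pics/scene0.png

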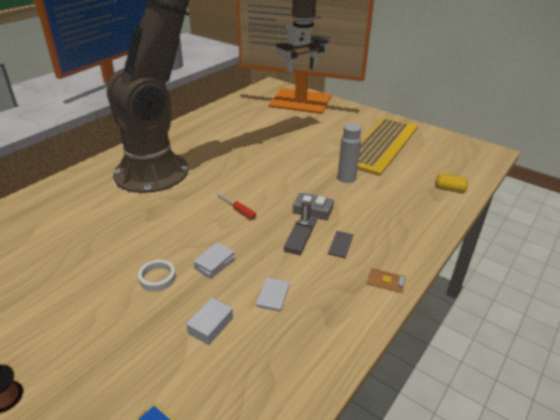

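View pics/top0.png

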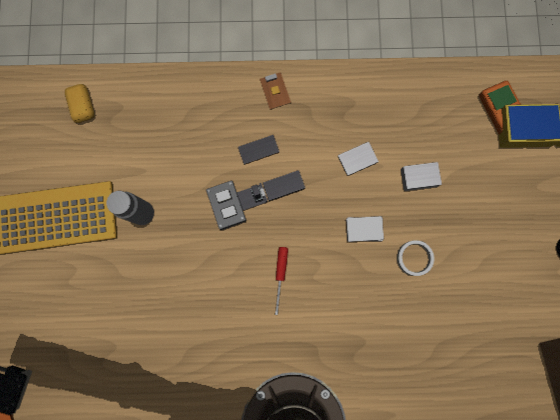

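The scene view shows the gauge near (305,225), the thick and thin pair at (213,260), the block at (210,320), a lone thin plate at (273,293), the tape at (157,275), the driver at (240,207) and the flask at (348,155). In the top view the keys are at (223,195) and (229,212), the stacking shoe at (285,187) and the parked shoe at (259,150).

```bash
cat > h.py <<'E'
import cv2,numpy as np
from cell import eyes
from scipy.spatial.transform import Rotation as R
def params(n):
    c=eyes.camera_params(n); return np.array(c["intrinsics"]),np.array(c["distortion"]),np.array(c["position"]),R.from_rotvec(c["attitude"]).as_matrix()
def rays(n,px):
    K,D,p,A=params(n)
    u=cv2.undistortPoints(np.asarray(px,float).reshape(-1,1,2),K,D).reshape(-1,2)
    return p,np.c_[u,np.ones(len(u))]@A.T
def plane(n,px,z):
    p,r=rays(n,px); return p+r*((z-p[2])/r[:,2])[:,None]
def cloud(n,d):
    v,u=np.mgrid[0:420,0:560]; p,r=rays(n,np.c_[u.ravel(),v.ravel()])
    w=p+r*d.ravel()[:,None]; return w.reshape(420,560,3)
E
python3 - <<'E'
from h import *
f=np.load('pics/top0.npz'); p,d=f['p'],f['d']
w=cloud('top',d); z=w[:,:,2]
for n,(u,v) in dict(shoe=(290,186),park=(259,150),thinb=(358,159),blk=(422,176),stack=(365,229),keyb=(223,195),keya=(229,212),bench=(330,120),tape=(400,258),flask=(120,200)).items():
    print(n,w[v,u].round(4),np.median(z[v-2:v+3,u-2:u+3]).round(4))
m=((z>0.004)&(z<0.25)).astype(np.uint8)
n,l,s,c=cv2.connectedComponentsWithStats(m)
for i in range(1,n):
    if s[i,4]>60: print(i,s[i],np.median(z[l==i]).round(4),np.median(w[l==i],0).round(3))
cv2.imwrite('pics/crop0.png',cv2.resize(p[130:280,190:460,::-1],None,fx=2.9,fy=2.9,interpolation=cv2.INTER_CUBIC))
g=np.load('pics/scene0.npz')['p'][180:350,130:400,::-1]
cv2.imwrite('pics/crop1.png',cv2.resize(g,None,fx=2.9,fy=2.9,interpolation=cv2.INTER_CUBIC))
E
```

```text
shoe [ 0.5933 -0.0062  0.0198] 0.0216
park [0.6937 0.0732 0.0066] 0.0071
thinb [ 0.6639 -0.1866  0.0076] 0.0116
blk [ 0.6092 -0.3435  0.0371] 0.0371
stack [ 0.4773 -0.1933  0.0288] 0.0305
keyb [0.5688 0.1634 0.0473] 0.0476
keya [0.526  0.1491 0.0417] 0.041
bench [ 0.7732 -0.1172  0.0021] 0.0001
tape [ 0.4028 -0.2791  0.0235] 0.0231
flask [0.5389 0.3759 0.1882] 0.1899
356 [262  73  18  15 103] 0.0104 [0.89  0.043 0.01 ]
532 [261  78  29  32 272] 0.0059 [0.848 0.028 0.006]
625 [ 478   81   82   68 3574] 0.0585 [ 0.75  -0.593  0.059]
685 [ 64  84  31  39 846] 0.0316 [0.823 0.541 0.032]
1826 [237 135  42  30 681] 0.0082 [0.696 0.076 0.008]
1960 [337 141  41  35 798] 0.0121 [ 0.664 -0.184  0.012]
2478 [400 162  43  31 949] 0.0357 [ 0.609 -0.34   0.036]
2677 [ 205  170  100   60 2553] 0.03 [0.569 0.12  0.03 ]
2906 [   0  181  155   74 7745] 0.0195 [0.524 0.569 0.02 ]
3552 [345 214  40  30 919] 0.0301 [ 0.477 -0.19   0.03 ]
4037 [396 239  38  39 508] 0.0228 [ 0.403 -0.32   0.023]
4218 [275 247  14  68 417] 0.0222 [0.386 0.024 0.022]
6966 [540 338  20  76 772] 0.0327 [ 0.146 -0.63   0.033]
8042 [ 244  375   99   45 3351] 0.0174 [ 0.072 -0.001  0.017]
8980 [  0 413  13   7  67] 0.0122 [0.038 0.698 0.012]
```

View pics/crop0.png

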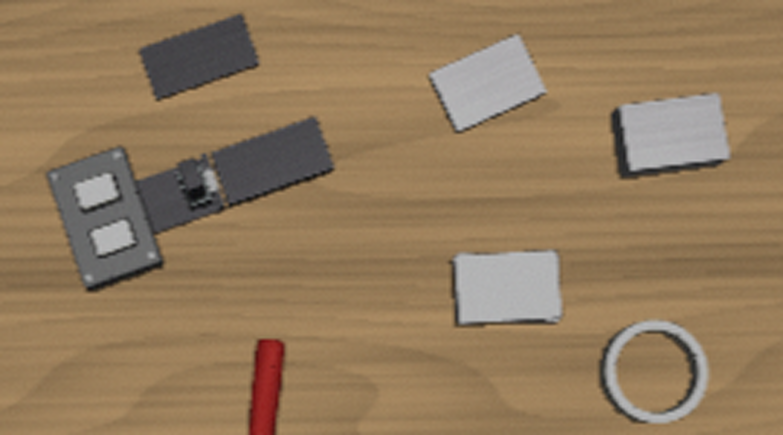

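View pics/crop1.png

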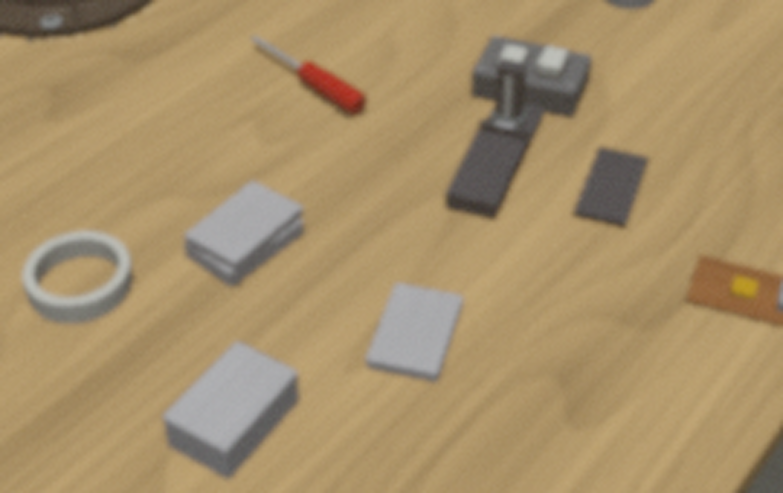

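```bash
cat >> h.py <<'E'
def white(p,thr=140):
    h=cv2.cvtColor(p,cv2.COLOR_RGB2HSV); return ((h[:,:,1]<45)&(h[:,:,2]>thr)).astype(np.uint8)
def dark(p):
    h=cv2.cvtColor(p,cv2.COLOR_RGB2HSV); return ((h[:,:,1]<90)&(h[:,:,2]<95)).astype(np.uint8)
def rect(n,mask,seed,z,r=40):
    k,l=cv2.connectedComponents(mask)
    i=l[seed[1],seed[0]]
    if i==0: return None
    c=max(cv2.findContours((l==i).astype(np.uint8),cv2.RETR_EXTERNAL,cv2.CHAIN_APPROX_NONE)[0],key=len).reshape(-1,2)
    v,u=np.nonzero(l==i)
    cen=plane(n,np.c_[u,v],z)[:,:2].mean(0)
    w=plane(n,c,z)[:,:2].astype(np.float32)
    (cx,cy),(a,b),th=cv2.minAreaRect(w*1000)
    if a>b: th+=0
    else: th+=90; a,b=b,a
    return dict(cen=cen.round(4),rc=np.round([cx/1000,cy/1000],4),size=np.round([a,b],1),long_deg=round(((th+90)%180)-90,2),n=len(u))
E
python3 - <<'E'
from h import *
f=np.load('pics/top0.npz'); p,d=f['p'],f['d']
W=white(p);D=dark(p)
for n,s,z in(('thinb',(358,159),.012),('blk',(422,176),.036),('stack',(365,229),.03),('keyb',(223,195),.048),('keya',(229,212),.040)): print(n,rect('top',W,s,z))
print('shoe',rect('top',D,(290,186),.020)); print('park',rect('top',D,(259,150),.008))
w=cloud('top',d)
print('shoe z',np.median(w[182:190,282:296,2]),'park z',np.median(w[146:154,252:266,2]))
f=np.load('pics/scene0.npz'); p,d=f['p'],f['d']
W=white(p,120)
w=cloud('scene',d)
print('scene shoe',w[240,300],w[244,341])
for s,z in(((273,293),.012),((210,318),.036),((215,258),.03)): print(rect('scene',W,s,z))
# driver, tape
E
```

```text
thinb {'cen': array([ 0.666 , -0.1858]), 'rc': array([ 0.6658, -0.1852]), 'size': array([89.5, 58.3]), 'long_deg': -66.71, 'n': 736}
blk {'cen': array([ 0.6122, -0.345 ]), 'rc': array([ 0.6123, -0.3451]), 'size': array([88.4, 58.5]), 'long_deg': -83.97, 'n': 778}
stack {'cen': array([ 0.4789, -0.1933]), 'rc': array([ 0.4786, -0.1932]), 'size': array([89.4, 61. ]), 'long_deg': -89.31, 'n': 819}
keyb {'cen': array([0.568 , 0.1643]), 'rc': array([0.5679, 0.1643]), 'size': array([31. , 21.9]), 'long_deg': -72.38, 'n': 110}
keya {'cen': array([0.5281, 0.1509]), 'rc': array([0.5278, 0.151 ]), 'size': array([31. , 21.8]), 'long_deg': -72.48, 'n': 109}
shoe {'cen': array([0.5787, 0.0515]), 'rc': array([0.5737, 0.0776]), 'size': array([240.6, 110.4]), 'long_deg': -71.01, 'n': 1324}
park {'cen': array([0.696 , 0.0751]), 'rc': array([0.6959, 0.0751]), 'size': array([99. , 50.4]), 'long_deg': -72.17, 'n': 688}
shoe z 0.02033075804463913 park z 0.007970949823553508
scene shoe [0.61281983 0.0038763  0.02082095] [0.7018089  0.07238524 0.00761611]
{'cen': array([ 0.6701, -0.1886]), 'rc': array([ 0.6693, -0.1873]), 'size': array([96.3, 61. ]), 'long_deg': -67.19, 'n': 751}
{'cen': array([ 0.6154, -0.3457]), 'rc': array([ 0.6151, -0.3452]), 'size': array([93.5, 60.9]), 'long_deg': -83.84, 'n': 915}
{'cen': array([ 0.4844, -0.1965]), 'rc': array([ 0.488 , -0.1984]), 'size': array([103.8,  73.3]), 'long_deg': -87.47, 'n': 652}
```

The pieces agree with each other. The foot is at (0.5957, 0.0107), the gauge is turned 17.9°, and key_b is at (0.568, 0.1645). The high shoe (20 mm) is at the stacking place, so the stack needs 30 mm: thin_a with the 18 mm plate on top. I press key_b first.

>>> step_arm([
  [[0,0.381,-0.4315,0,-55],[0,0.381,-0.4315,0,-55],[0,0.381,-0.4315,0,-55],[0,0.381,-0.4315,0,-55],[0,0.381,-0.4315,0,-55],[0,0.381,-0.4315,0,-55],[0,0.381,-0.4315,0,-55],[0,0.381,-0.4315,0,-55],[0,0.381,-0.4315,0,-55],[0,0.381,-0.4315,0,-55],[0,0.381,-0.4315,0,-55],[0,0.381,-0.4315,0,-55],[0,0.381,-0.4315,0,-55],[0,0.381,-0.4315,0,-55],[0,0.381,-0.4315,0,-55],[0,0.381,-0.4315,-0.04,-55],[0,0.381,-0.4315,-0.08,-55],[0,0.381,-0.4315,-0.12,-55],[0,0.381,-0.4315,-0.15,-55],[0,0.381,-0.4315,-0.15,-55]],
], squeeze=30)

```text
clock: 1.77
position: [0.5635, 0.1636, 0.0841]
ee_rot: [-1.851, -2.53, 0.016]
force: [-1.3, 0.7, -0.5]
width: 0.006
```

```bash
python3 - <<'E'
from h import *
from cell import observe
for n in("scene","top"):
    p,d=eyes.get_image(n); np.savez(f"pics/{n}1.npz",p=p,d=d)
    a=p[140:260,170:330] if n=='top' else p[130:260,240:400]
    cv2.imwrite(f"pics/{n}1.png",cv2.resize(a[:,:,::-1],None,fx=4,fy=4,interpolation=cv2.INTER_CUBIC))
s=observe();print(s['position'],s['ee_rot'],s['force'],s['clock'],s['dq'].round(3))
E
```

```text
[0.56729526 0.16434846 0.08979607] [-1.85463635 -2.53346657  0.00511278] [-0.23230261  0.27685031  0.49821116] 1.8667 [-0.004 -0.046  0.019 -0.041  0.003  0.009  0.   ]
```

View pics/scene1.png

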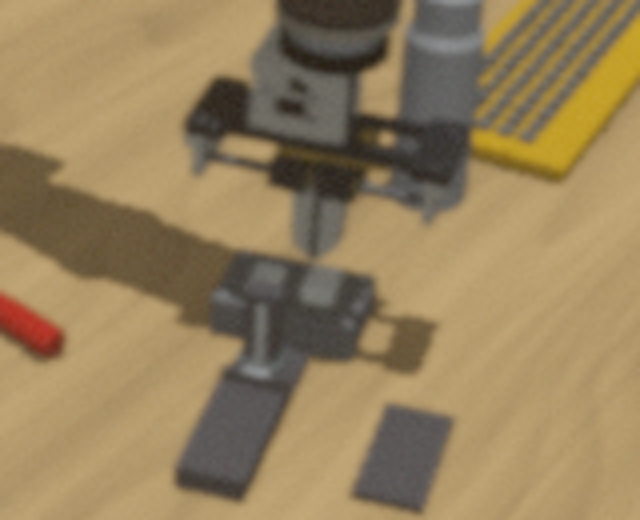

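View pics/top1.png

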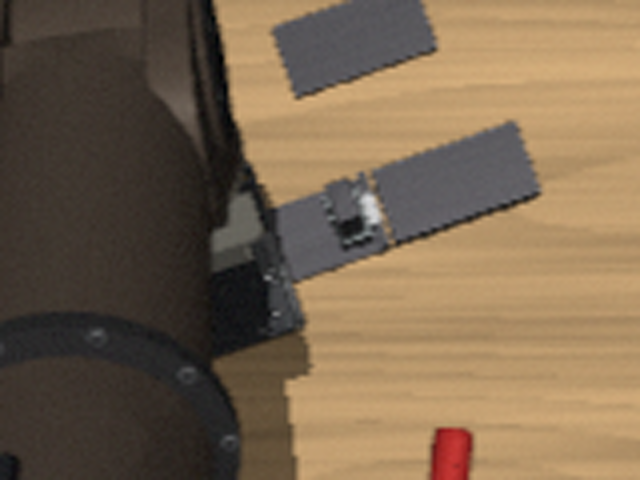

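The scene crop shows the closed fingers at (315,245), just above the raised white key_b at (320,285). I press now.

>>> step_arm([
  [[0,0.001,0.0005,-0.01,0],[0,0.001,0.0005,-0.02,0],[0,0.001,0.0005,-0.026,0],[0,0.001,0.0005,-0.028,0],[0,0.001,0.0005,-0.03,0],[0,0.001,0.0005,-0.032,0],[0,0.001,0.0005,-0.034,0],[0,0.001,0.0005,-0.0355,0],[0,0.001,0.0005,-0.0365,0],[0,0.001,0.0005,-0.0365,0],[0,0.001,0.0005,-0.0365,0]],
])

```text
clock: 2.78
position: [0.5684, 0.1651, 0.0542]
ee_rot: [-1.855, -2.533, 0.004]
force: [-4.2, -0.6, 12.4]
width: 0.002
```

>>> step_arm([
  [[0,0,0,-0.001,0],[0,0,0,-0.0025,0],[0,0,0,-0.0025,0],[0,0,0,-0.0025,0]],
])

```text
clock: 3.12
position: [0.5685, 0.1651, 0.0539]
ee_rot: [-1.855, -2.533, 0.002]
force: [-10.0, -1.4, 30.1]
width: 0.003
```

>>> step_arm([
  [[0,0,0,0.03,0],[0,0,0,0.07,0],[0,0,0,0.11,0],[0.0918,-0.01,-0.04,0.12,-5],[0.0918,-0.02,-0.08,0.12,-10],[0.0918,-0.03,-0.12,0.12,-17],[0.0918,-0.04,-0.16,0.12,-17],[0.0918,-0.05,-0.2,0.12,-17],[0.0918,-0.06,-0.24,0.12,-17],[0.0918,-0.07,-0.28,0.12,-17],[0.0918,-0.08,-0.32,0.12,-17],[0.0918,-0.09,-0.358,0.1,-17],[0.0918,-0.09,-0.358,0.06,-17],[0.0918,-0.09,-0.358,0.05,-17],[0.0918,-0.09,-0.358,0.05,-17]],
])

```text
clock: 4.37
position: [0.4763, -0.1926, 0.1016]
ee_rot: [-2.207, -2.226, 0.006]
force: [0.5, 0.6, -0.5]
width: 0.824
```

```bash
python3 - <<'E'
from h import *
from cell import observe
P={}
for n in("scene","top"):
    p,d=eyes.get_image(n); np.savez(f"pics/{n}2.npz",p=p,d=d)
    a=p[140:260,190:390] if n=='top' else p[170:310,170:370]
    P[n]=cv2.resize(a[:,:,::-1],None,fx=4,fy=4,interpolation=cv2.INTER_CUBIC)
    cv2.imwrite(f"pics/{n}2.png",P[n])
w=cloud('top',d)
print('key z b,a',w[195,223,2],w[212,229,2],np.median(w[193:197,221:226,2]),np.median(w[210:214,227:232,2]))
s=observe();print(s['position'],s['ee_rot'],s['force'],s['clock'])
E
```

```text
key z b,a 0.040507194826571835 0.046347496861434356 0.04027040078152877 0.04772078461008866
[ 0.47893625 -0.19226502  0.10444229] [-2.20706557e+00 -2.23148905e+00  1.45559104e-03] [ 0.91793052 -0.49125284 -0.32758663] 4.4667
```

View pics/scene2.png

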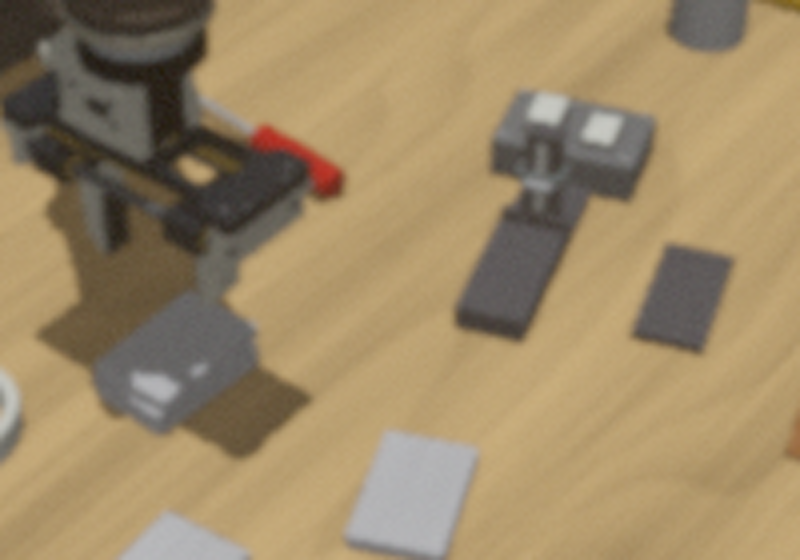

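View pics/top2.png

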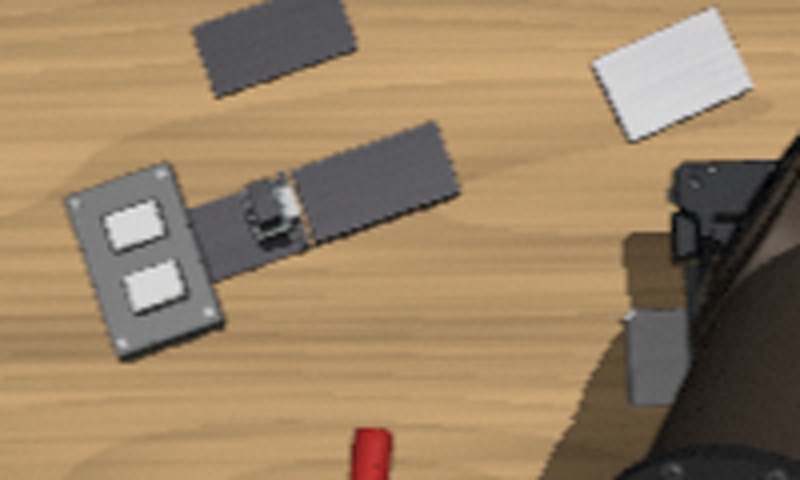

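The key heights from depth are key_b 40.3 mm and key_a 47.7 mm. In the scene crop the finger has risen to (540,183). Next I pick thin_a off the thick plate.

>>> step_arm([
  [[0.0918,0,-0.001,-0.02,0],[0.0918,0,-0.001,-0.04,0],[0.0918,0,-0.001,-0.055,0],[0.0918,0,-0.001,-0.065,0],[0.0918,0,-0.001,-0.0705,0],[0.0918,0,-0.001,-0.0705,0],[0.0918,0,-0.001,-0.0705,0],[0.05,0,-0.001,-0.0705,0],[0.05,0,-0.001,-0.0705,0],[0.05,0,-0.001,-0.0705,0],[0.05,0,-0.001,-0.0705,0],[0.05,0,-0.001,-0.0705,0],[0.05,0,-0.001,-0.0705,0],[0.05,0,-0.001,-0.0705,0],[0.05,0,-0.001,-0.0705,0]],
], squeeze=25)

```text
clock: 5.72
position: [0.4791, -0.1933, 0.0341]
ee_rot: [-2.207, -2.232, 0.001]
force: [-0.5, 0.4, 4.2]
width: 0.652
```

>>> step_arm([
  [[0.05,0,0,0.01,0],[0.05,0,0,0.03,0],[0.05,0,0,0.06,0],[0.05,0,0,0.1,0],[0.05,0,0,0.1,0],[0.05,0.02,0.035,0.1,4],[0.05,0.04,0.07,0.1,8],[0.05,0.06,0.105,0.1,12],[0.05,0.08,0.14,0.1,17.2],[0.05,0.1,0.175,0.1,17.2],[0.05,0.1165,0.204,0.1,17.2],[0.05,0.1165,0.204,0.1,17.2],[0.05,0.1165,0.204,0.08,17.2],[0.05,0.1165,0.204,0.07,17.2],[0.05,0.1165,0.204,0.07,17.2]],
])

```text
clock: 6.97
position: [0.5934, 0.0102, 0.102]
ee_rot: [-1.848, -2.534, 0.007]
force: [-0.5, -0.6, -1.7]
width: 0.653
```

```bash
python3 - <<'E'
from h import *
from cell import observe
for n in("scene","top"):
    p,d=eyes.get_image(n); np.savez(f"pics/{n}3.npz",p=p,d=d)
    a=p[120:270,190:390] if n=='top' else p[130:310,170:370]
    cv2.imwrite(f"pics/{n}3.png",cv2.resize(a[:,:,::-1],None,fx=3.3,fy=3.3,interpolation=cv2.INTER_CUBIC))
for s,z in (((365,229),.018),((358,159),.012)): print(rect('top',white(p),s,z))
w=cloud('top',d); print(w[225:233,360:370,2].mean())
s=observe();print(s['position'],s['ee_rot'],s['force'],s['clock'],s['width'])
E
```

```text
{'cen': array([ 0.4787, -0.1942]), 'rc': array([ 0.4792, -0.194 ]), 'size': array([89.6, 59.2]), 'long_deg': 87.78, 'n': 823}
{'cen': array([ 0.6655, -0.1854]), 'rc': array([ 0.6654, -0.1854]), 'size': array([89.3, 59.3]), 'long_deg': -66.5, 'n': 760}
0.018452277019599127
[0.59488634 0.00983407 0.10398817] [-1.84987602 -2.53482937  0.00366666] [ 0.92498985  0.17326996 -1.65261566] 7.0667 0.6473564984575861
```

View pics/scene3.png

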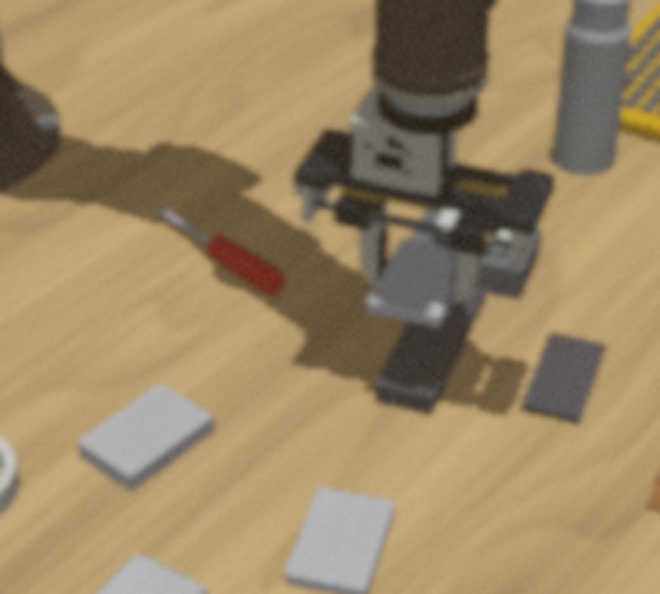

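View pics/top3.png

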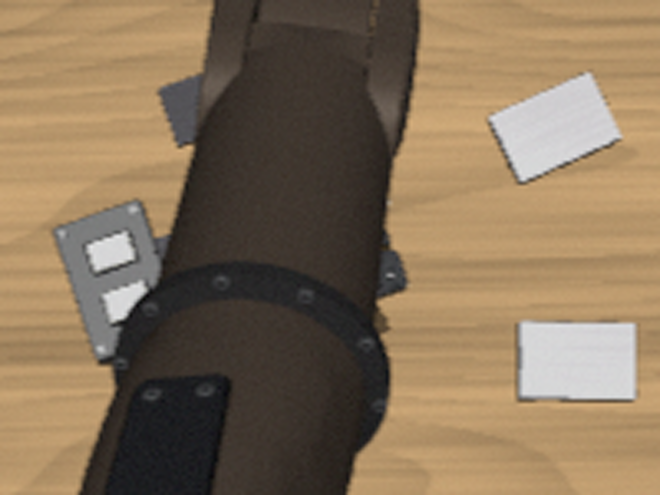

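The plate hangs level and centred over the shoe. The thick plate stayed at (0.479, -0.194), with its short axis at about -2°. I lower thin_a now.

>>> step_arm([
  [[0.05,0.001,0,-0.02,0],[0.05,0.001,0,-0.035,0],[0.05,0.001,0,-0.05,0],[0.05,0.001,0,-0.058,0],[0.05,0.001,0,-0.063,0],[0.05,0.001,0,-0.066,0],[0.05,0.001,0,-0.067,0],[0.05,0.001,0,-0.068,0],[0.05,0.001,0,-0.068,0],[0.05,0.001,0,-0.068,0]],
])

```text
clock: 7.9
position: [0.5962, 0.0099, 0.0365]
ee_rot: [-1.85, -2.535, 0.003]
force: [0.2, 0.1, -2.9]
width: 0.648
```

>>> step_arm([
  [[0.05,0,0.0005,-0.0008,0],[0.05,0,0.0005,-0.0008,0],[0.05,0,0.0005,-0.0008,0],[0.07,0,0.0005,-0.0008,0],[0.0918,0,0.0005,-0.0008,0],[0.0918,0,0.0005,-0.0008,0],[0.0918,0,0.0005,-0.0008,0],[0.0918,0,0.0005,-0.0008,0],[0.0918,0,0.0005,-0.0008,0],[0.0918,0,0.0005,-0.0008,0],[0.0918,0,0.0005,0.03,0],[0.0918,0,0.0005,0.07,0],[0.0918,0,0.0005,0.11,0],[0.0918,-0.02,-0.035,0.11,-6],[0.0918,-0.04,-0.07,0.11,-12],[0.0918,-0.06,-0.105,0.11,-19.5],[0.0918,-0.08,-0.14,0.11,-19.5],[0.0918,-0.1,-0.175,0.11,-19.5],[0.0918,-0.117,-0.204,0.09,-19.5],[0.0918,-0.117,-0.204,0.06,-19.5]],
])

```text
clock: 9.57
position: [0.4771, -0.2019, 0.0989]
ee_rot: [2.262, 2.175, -0.001]
force: [1.2, -0.4, -0.6]
width: 1.0
```

```bash
python3 - <<'E'
from h import *
from cell import observe
for n in("scene","top"):
    p,d=eyes.get_image(n); np.savez(f"pics/{n}4.npz",p=p,d=d)
    a=p[120:270,190:390] if n=='top' else p[130:310,170:370]
    cv2.imwrite(f"pics/{n}4.png",cv2.resize(a[:,:,::-1],None,fx=3.3,fy=3.3,interpolation=cv2.INTER_CUBIC))
print(rect('top',white(p),(285,187),.032))
w=cloud('top',d); z=w[182:192,278:298,2];print(np.median(z),z.std())
s=observe();print(s['position'],s['ee_rot'],s['force'],s['clock'],s['width'])
E
```

```text
{'cen': array([0.5941, 0.011 ]), 'rc': array([0.5943, 0.011 ]), 'size': array([90.8, 59.2]), 'long_deg': -71.14, 'n': 813}
0.03181629685299103 0.1246253202892742
[ 0.47623961 -0.1945493   0.093996  ] [-2.2530837  -2.17815179  0.00633119] [-0.86584487  0.61932033 -0.31927947] 9.6667 0.999553063692864
```

View pics/scene4.png

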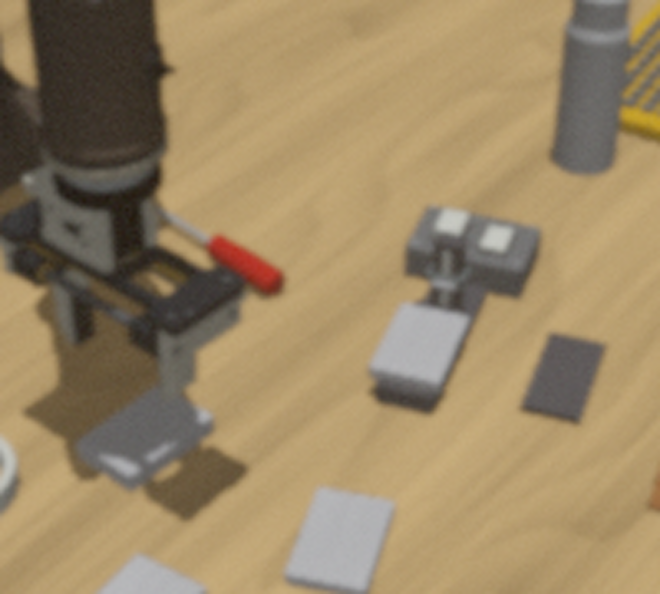

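View pics/top4.png

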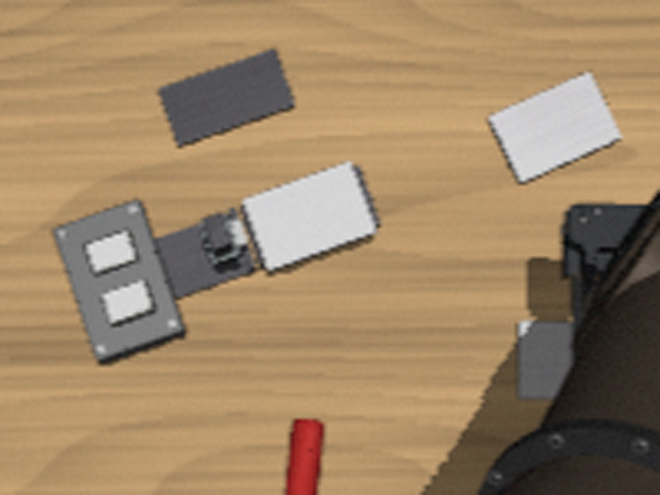

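thin_a lies at (0.5942, 0.011), level at 31.8 mm, within 2 mm of the foot and about 1° of square. Next I pick the thick plate.

>>> step_arm([
  [[0.0918,0.0028,0.0005,-0.02,0],[0.0918,0.0028,0.0005,-0.04,0],[0.0918,0.0028,0.0005,-0.06,0],[0.0918,0.0028,0.0005,-0.07,0],[0.0918,0.0028,0.0005,-0.075,0],[0.0918,0.0028,0.0005,-0.075,0],[0.0918,0.0028,0.0005,-0.075,0],[0.05,0.0028,0.0005,-0.075,0],[0.05,0.0028,0.0005,-0.075,0],[0.05,0.0028,0.0005,-0.075,0],[0.05,0.0028,0.0005,-0.075,0],[0.05,0.0028,0.0005,-0.075,0],[0.05,0.0028,0.0005,-0.075,0],[0.05,0.0028,0.0005,-0.075,0],[0.05,0.0028,0.0005,-0.075,0]],
], squeeze=30)

```text
clock: 10.92
position: [0.4794, -0.1941, 0.0193]
ee_rot: [-2.253, -2.179, 0.006]
force: [1.1, 0.4, 4.8]
width: 0.651
```

>>> step_arm([
  [[0.05,0,0,0.01,0],[0.05,0,0,0.03,0],[0.05,0,0,0.06,0],[0.05,0,0,0.1,0],[0.05,0,0,0.11,0],[0.05,0.02,0.035,0.11,4],[0.05,0.04,0.07,0.11,8],[0.05,0.06,0.105,0.11,12],[0.05,0.08,0.14,0.11,17],[0.05,0.1,0.175,0.11,19.8],[0.05,0.1163,0.2048,0.11,19.8],[0.05,0.1163,0.2048,0.11,19.8],[0.05,0.1163,0.2048,0.08,19.8],[0.05,0.1163,0.2048,0.065,19.8],[0.05,0.1163,0.2048,0.06,19.8],[0.05,0.1163,0.2048,0.06,19.8],[0.05,0.1163,0.2048,0.06,19.8]],
])

```text
clock: 12.33
position: [0.5956, 0.0102, 0.0797]
ee_rot: [-1.846, -2.534, 0.008]
force: [0.4, 0.8, -1.7]
width: 0.649
```

```bash
python3 - <<'E'
from h import *
from cell import observe
for n in("scene",):
    p,d=eyes.get_image(n)
    a=p[130:310,170:370]
    cv2.imwrite(f"pics/{n}5.png",cv2.resize(a[:,:,::-1],None,fx=3.3,fy=3.3,interpolation=cv2.INTER_CUBIC))
s=observe();print(s['position'],s['ee_rot'],s['force'],s['clock'],s['width'])
E
```

```text
[0.59611467 0.01030739 0.08018205] [-1.84694875 -2.53421029  0.006694  ] [ 0.37186237 -0.77235702 -2.44480068] 12.3833 0.6525095374010668
```

View pics/scene5.png

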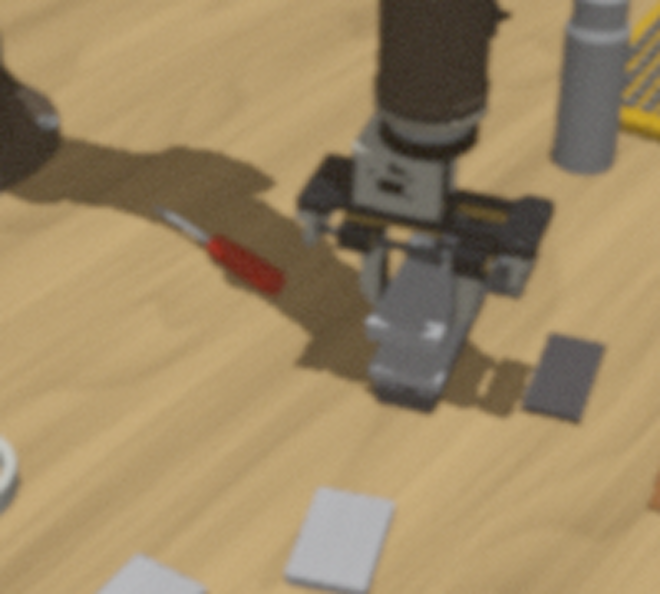

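The thick plate hangs level above thin_a. I lower and release it.

>>> step_arm([
  [[0.05,-0.001,0.0004,-0.012,0],[0.05,-0.001,0.0004,-0.02,0],[0.05,-0.001,0.0004,-0.025,0],[0.05,-0.001,0.0004,-0.027,0],[0.05,-0.001,0.0004,-0.0285,0],[0.05,-0.001,0.0004,-0.0293,0],[0.05,-0.001,0.0004,-0.0293,0],[0.05,-0.001,0.0004,-0.0293,0],[0.05,-0.001,0.0004,-0.0293,0]],
])

```text
clock: 13.13
position: [0.5949, 0.0106, 0.0513]
ee_rot: [-1.847, -2.534, 0.007]
force: [-4.2, -0.1, 5.8]
width: 0.652
```

Contact shows at about 6 N. I open, lift and retreat sideways at height.

>>> step_arm([
  [[0.07,0,0,0,0],[0.0918,0,0,0,0],[0.0918,0,0,0,0],[0.0918,0,0,0,0],[0.0918,0,0,0,0],[0.0918,0,0,0,0],[0.0918,0,0,0,0],[0.0918,0,0,0.03,0],[0.0918,0,0,0.07,0],[0.0918,0,0,0.11,0],[0.0918,-0.02,-0.035,0.15,0],[0.0918,-0.04,-0.07,0.18,0],[0.0918,-0.06,-0.105,0.2,0],[0.0918,-0.08,-0.14,0.2,0],[0.0918,-0.1,-0.175,0.2,0],[0.0918,-0.117,-0.21,0.2,0],[0.0918,-0.117,-0.24,0.2,0],[0.0918,-0.117,-0.24,0.2,0],[0.0918,-0.117,-0.24,0.2,0],[0.0918,-0.117,-0.24,0.2,0]],
])

```text
clock: 14.8
position: [0.478, -0.2293, 0.2512]
ee_rot: [-1.848, -2.533, 0.006]
force: [-0.4, 0.7, -0.6]
width: 0.998
```

```bash
python3 - <<'E'
from h import *
from cell import observe
for n in("scene","top"):
    p,d=eyes.get_image(n)
    a=p[120:270,190:450] if n=='top' else p[130:350,130:370]
    cv2.imwrite(f"pics/{n}6.png",cv2.resize(a[:,:,::-1],None,fx=2.7,fy=2.7,interpolation=cv2.INTER_CUBIC))
print(rect('top',white(p),(285,187),.050))
for s,z in (((223,195),.04),((229,212),.048)): print(rect('top',white(p),s,z)['cen'])
w=cloud('top',d); z=w[182:192,278:298];print(np.median(z[:,:,2]))
print('tilt: ',[np.median(w[v-2:v+3,u-2:u+3,2]).round(4) for u,v in((272,186),(284,180),(286,193),(298,186))])
print('keys',np.median(w[193:197,221:226,2]),np.median(w[210:214,227:232,2]))
s=observe();print(s['position'],s['force'],s['clock'],s['width'])
E
```

```text
{'cen': array([0.5931, 0.0099]), 'rc': array([0.5932, 0.0098]), 'size': array([91.2, 58.3]), 'long_deg': -72.39, 'n': 829}
[0.568  0.1641]
[0.528  0.1507]
0.04996449177395168
tilt:  [np.float64(0.0506), np.float64(0.0506), np.float64(0.0504), np.float64(0.0502)]
keys 0.04053532044753938 0.048530058305443435
[ 0.47855406 -0.22774999  0.25098768] [0.76129488 0.88332597 0.84774776] 14.9 0.9984172489659552
```

View pics/scene6.png

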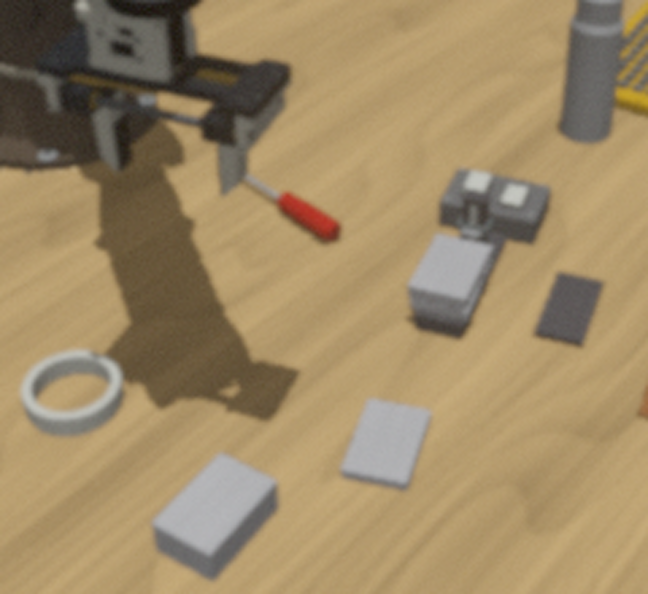

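View pics/top6.png

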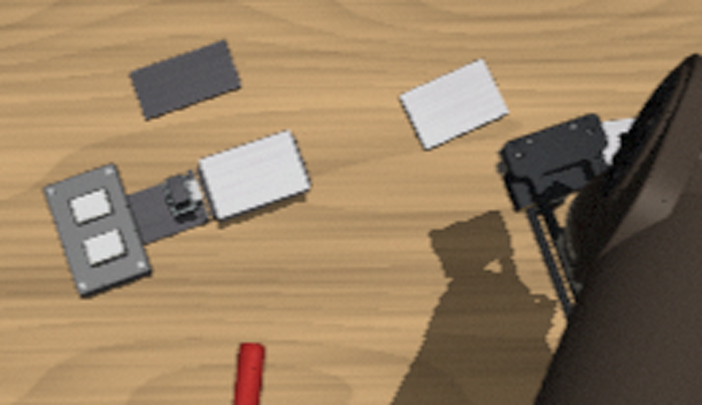

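The stack top reads 50.0 mm and level, about 2.6 mm off centre, with the keys at 40.5 and 48.5 mm. The spare plates and the bystanders are in place. I hand in.

```bash
python3 -c "
from cell import arm
print(arm.sign_off())"
```

```text
the job is handed in; nothing more can be done
None
```

The gauge is on its upper preset, the stack stands level with the pointer finger, and the job is handed in at about 15 s of the 69 s. No verdict was reported.

- **Key press:** I pressed key_b to its stop (30 N) while every plate was still away from the stacking place. From depth, key_b's top is at about 40.5 mm and key_a's at about 48.5 mm. The finger is seen raised in the scene picture, but I did not measure its height separately.
- **Stack:** The 20 mm shoe lies at the stacking place, so 30 mm was needed. I placed thin_a first, then the 18 mm plate on top.
- **Last checks of the stack:** The top is at 50.0 mm against the finger's 50 mm, with four edge readings between 50.2 and 50.6 mm. It is about 2.6 mm off centre, where 10 mm is allowed, and square to the gauge within about 1°.
- **Left alone:** thin_b and the block were never touched. The flask, tape roll and screwdriver look unmoved in the last scene picture, though I did not measure their positions again. The arm is parked open at 0.25 m height.

No check failed. The scene camera put the plates 3 to 10 mm from where the top camera put them, the pair of plates being the worst. I used the top camera, whose readings agreed with the gauge's stated dimensions.

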